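Photograph a printing block all round

ROBOT

A 7-joint arm with a two-finger parallel gripper is mounted at the origin on the work surface. World frame = base frame: x ahead of the robot, y to its left, z up, the work surface at z = 0. Lengths are in m, angles in rad, forces in N, time in s.
With the tool pointing down it reaches from about 0.4 to 0.925 m from the base axis. Payload 4.1 kg.
Tool frame: the origin (TCP) lies midway between the tips of the shut fingers; the grasp point (between the pads) lies 19 mm behind it; z points along the fingers, y is the line along which they close (so a half turn about z gives the same grasp; the last joint's range is limited). The gripper opens to 85 mm and grips with 20 to 120 N. Pads are 22 mm wide; open, the fingers measure 114 mm over their backs; the gripper's body (76 mm by 85 mm) begins 54 mm behind the grasp point. The pads swing forward as they close: fully open they stand 13 mm farther back than shut.
Start: joints at [1.046, 0.398, 0.045, 1.537, -0.019, 1.207, -0.051], TCP at [0.269, -0.592, 0.231] pointing down, gripper open.
Joint ranges: [-2.82, 2.82], [-0.49, 2.23], [-1.37, 1.46], [0, 2.46], [-1.36, 4.5], [0.23, 2], [-2.94, 2.94]. Speed limits (rad/s): [2.57, 2.57, 3.14, 3.14, 3.14, 3.14, 3.14].

INTERFACE

Orientations are given as a unit quaternion [x, y, z, w].
In Python, from workcell import manip gives the robot as it stands.
- The arm moves only by the tool step_arm, never from a script. Its argument "targets" is a list of rows, each a list of 5 numbers: the finger opening in m, from 0 to 0.0854, then the shift along the tool's x, y, z in m, then the turn about the tool's z in degrees. A call has exactly 5 rows; each row shifts and turns the commanded pose from where the row before left it, along the tool's axes as they then stand; what a row does not reach is not made up. A row lasts 1/12 s, in which the tool goes at most 41.7 mm and 7.16 degrees, less where a joint would pass 70% of its speed; a pose out of reach is approached as far as the arm can. A call with a gripper value outside its range is refused whole. The fingers move at their own pace and stop on an object; "newtons" is the grip in N (left out, the last holds). Time passes only in rows, so rows that do not move let the fingers close, or fill a call up. It gives the time, the measured TCP pose, the force, the opening and the grip force at its end, in the units of the state.
- manip.read_state(): the state, without advancing time (a new reading comes with each control period).
- manip.camera(name): name is "scene" or "top" or "wrist"; returns the picture (384x512x3 uint8, red, green, blue); there is no depth.
- manip.calibration(name): a dict with "fx", "fy", "cx", "cy" (pixels), "k1" (the pictures are not rectified: a ray, as slopes to the right and down, at radius r is drawn at 1 + k1 r^2 times it, then the intrinsics apply), "R" (3x3) and "t" (3): a world point X has camera coordinates R X + t. Camera axes: x right, y down, z forward; pixel columns grow to the right and rows downward; lengths in m; the calibration is good to about 2 mm. A picture is of the moment at which its call begins: read the wrist's pose just before it. calibration takes no time and is no camera call; for the wrist camera it gives the pose at the moment of the call.
- manip.finish_job(): hands the job in; it is judged then, once.
The state is a dict: "time": time; "joints": joint angles; "qvel": joint speeds; "tau": joint torques, N m; "position": TCP position; "ee_rot": TCP orientation; "ft_force": force on the tool from outside, world axes, zero at the start; "wrist_torque": the same for the moment, N m; "gripper_width": opening from 0.0 (shut) to 1.0 (fully open); "finger_force": force on a finger pad.
Only numpy, scipy, OpenCV 4.12 (cv2) and the standard library are available. Lean on these libraries where they do the work, as an engineer would, in place of code of your own. Each camera call takes 0.05 s, during which the arm holds its last target. There are 200 camera calls.

TASK

Pick up the tall border block that stands on end on the cork mat, fingers off its carving, and show it to the bench camera all the way round - carving, left edge (left as you look at the carving), plain back, right edge, in that order - holding each side still for half a second, upright in the picture, centred on and square to the lens, 150 mm in front of its glass where it is focused. Then stand the block on end in the empty half of the plywood tray, carving turned the same way as the two blocks already there, and let go. Do not drop the block, do not touch the camera, and leave the other blocks and the jar where they are.

Things in the scene. Friction and masses are not known exactly. Their poses are not given: they have to be found in the camera images.
- block: border block: laminated pale wood, standing on end, the tallest block. Wood 35 mm (x) by 60 mm (y) by 130 mm (z, up), about 0.2 kg. On its +x face is the carved plate; -x is the plain back with a small round paper tag. The -y and +y faces (edges, 35 mm wide, 60 mm apart) are bare wood and can be pinched from above. Origin: centre of the wood's underside.
- carving: the carved plate on the block's +x face: brown ground with dark raised diamonds between two dark border strips, 50 mm wide, 120 mm high, 6 mm proud, 5 mm in from the wood's edges. Part of the block; same origin and axes as block. Fingers must keep off it.
- side_carved (a point): centre of the outer surface of the carving: (23.5, 0, 65) mm in the block's frame, same axes as the block; outward is +x
- side_left (a point): centre of the left edge (left as you look at the carving): (0, -30, 65) mm in the block's frame; outward is -y
- side_back (a point): centre of the plain back: (-17.5, 0, 65) mm in the block's frame; outward is -x
- side_right (a point): centre of the right edge: (0, 30, 65) mm in the block's frame; outward is +y
- lens (a point): centre of the bench camera's front lens glass. The camera looks along this frame's -x; y is the picture's horizontal, z its upright. It looks roughly towards the robot and down by 9 to 23 degrees (differs each time; the head stays as set). It is focused at (-150, 0, 0) mm in this frame. A 90 mm ring light surrounds the lens, its face 6 mm behind the glass.
- camera: camera stand: round dark foot 140 mm across, 16 mm thick, thin column to 337 mm, and on it the camera head some 300 mm up. Origin: on the table below the lens; the column stands 140 mm to +x of it. Fixed.
- tray: low plywood tray, 130 mm (x) by 300 mm (y), rim 22 mm high and 8 mm thick, floor's top 8 mm above the origin. Origin: centre of its underside. Two shorter blocks stand in its -y half, carvings to the tray's +x; the +y half is empty (a good place is x = 0, y = +65 mm). Fixed.
- mat: cork mat, 170 mm (x) by 340 mm (y), 6 mm thick, on which the border block, the eye block and the jar stand. Origin: centre of its underside. Fixed.
- stood_a: shorter printing block, 45 mm wide, 100 mm high, standing in the tray at its -y end. Origin: centre of its underside; carving on +x.
- stood_b: shorter printing block, 45 mm wide, 85 mm high, standing in the tray near its middle. Origin: centre of its underside; carving on +x.
- eye_block: printing block with an eye carved on it, lying face up on the mat, 90 by 56 mm, 50 mm high. Origin: centre of its underside.
- paint_jar: closed jar of fabric paint with a white cap, 62 mm across, 72 mm high, on the mat. Origin: centre of its underside.
Mind the look-alikes: they are no part of the job. Leave any green look-alike of the stood_a alone.

How it is judged:
On the way, in this order (a step that is already met when the one before it is completed fails the run):
1. the block's carving is held still, square to the lens, centred and in focus (x of side_carved in the frame of lens between -0.165 and -0.135 m and y of side_carved in the frame of lens between -0.015 and 0.015 m and z of side_carved in the frame of lens between -0.015 and 0.015 m and x of side_back in the frame of lens below -0.165 m and angle between the x axis of block and the x axis of lens, either way round below 0.14 rad and angle between the z axis of block and the z axis of lens, either way round below 0.14 rad and linear speed of block below 0.02 m/s and angular speed of block below 0.15 rad/s), for 0.4 s.
2. the block's left edge is held still, square to the lens, centred and in focus (x of side_left in the frame of lens between -0.165 and -0.135 m and y of side_left in the frame of lens between -0.015 and 0.015 m and z of side_left in the frame of lens between -0.015 and 0.015 m and x of side_right in the frame of lens below -0.165 m and angle between the y axis of block and the x axis of lens, either way round below 0.14 rad and angle between the z axis of block and the z axis of lens, either way round below 0.14 rad and linear speed of block below 0.02 m/s and angular speed of block below 0.15 rad/s), for 0.4 s.
3. the block's plain back is held still, square to the lens, centred and in focus (x of side_back in the frame of lens between -0.165 and -0.135 m and y of side_back in the frame of lens between -0.015 and 0.015 m and z of side_back in the frame of lens between -0.015 and 0.015 m and x of side_carved in the frame of lens below -0.165 m and angle between the x axis of block and the x axis of lens, either way round below 0.14 rad and angle between the z axis of block and the z axis of lens, either way round below 0.14 rad and linear speed of block below 0.02 m/s and angular speed of block below 0.15 rad/s), for 0.4 s.
4. the block's right edge is held still, square to the lens, centred and in focus (x of side_right in the frame of lens between -0.165 and -0.135 m and y of side_right in the frame of lens between -0.015 and 0.015 m and z of side_right in the frame of lens between -0.015 and 0.015 m and x of side_left in the frame of lens below -0.165 m and angle between the y axis of block and the x axis of lens, either way round below 0.14 rad and angle between the z axis of block and the z axis of lens, either way round below 0.14 rad and linear speed of block below 0.02 m/s and angular speed of block below 0.15 rad/s), for 0.4 s.
At the end, for the whole second after the job is handed in: The border block stands on end, released and still, on the floor of the tray's empty +y half (origin within 36 mm of the tray's middle in x, 10 to 112 mm to +y; upright within 0.06 rad), carving to the tray's +x within 0.26 rad; the tray's other two blocks still stand upright (z of block in the frame of tray between 0.003 and 0.013 m and x of block in the frame of tray between -0.036 and 0.036 m and y of block in the frame of tray between 0.01 and 0.112 m and angle between block's own z axis and vertical below 0.06 rad and height (world z) of side_carved above 0.05 m and angle between the x axis of block and the x axis of tray, either way round below 0.26 rad and linear speed of block below 0.02 m/s and angle between each of stood_a, stood_b's own z axis and vertical below 0.1 rad and ((x of side_carved in the frame of tray above -0.03 m and x of side_back in the frame of tray below -0.03 m) or (x of side_carved in the frame of tray above -0.015 m and x of side_back in the frame of tray below -0.015 m) or (x of side_carved in the frame of tray above 0 m and x of side_back in the frame of tray below 0 m) or (x of side_carved in the frame of tray above 0.015 m and x of side_back in the frame of tray below 0.015 m) or (x of side_carved in the frame of tray above 0.03 m and x of side_back in the frame of tray below 0.03 m))); the robot touches nothing.
It fails at once if the fingers press on the carving (contact force between the fingers and carving above 1 N).
It fails at once if the camera is touched (contact force between camera and anything else above 2 N).
It fails at once if the block is dropped or knocked over (contact force between the fingers and block below 0.05 N and linear speed of block above 0.3 m/s).
It fails at once if another block or the jar is shifted or knocked over (distance of any of stood_a, stood_b, eye_block, paint_jar from where it was at the start of the episode above 0.02 m).
It also fails if it takes over 61 s, if anything falls off the work surface, if the arm or the gripper's body presses on something with over 40 N, if the wrist force passes 120 N, or if a joint passes its speed limit or range.

## Working session

There is one attempt and no reset: what is moved stays moved. The work goes in short steps, Python scripts to look and compute and a tool call to move; the robot and the scene stay as the last step left them, time stands still between calls to the robot, and variables do not carry over. Pictures are saved under pics/ and viewed, at most 10 in all, crops included, and the job is handed in when it is done.

Besides the shell and the picture viewer there is one more tool, called as a command line: name --pt "numbers of a row" for each row, then --argument value for the rest. step_arm: Moves the arm, as the interface text tells. Its arguments: {"type":"object","properties":{"targets":{"type":"array"},"newtons":{"type":"number"}},"required":["targets"]}

```bash
mkdir -p pics; ls; python3 - <<'E'
from workcell import manip
import cv2,numpy as np
s=manip.read_state();print(s)
for n in("scene","top"):
    im=manip.camera(n);cv2.imwrite(f"pics/{n}0.png",im[:,:,::-1]);
    c=manip.calibration(n);print(n,c)
a=cv2.imread("pics/scene0.png");b=cv2.imread("pics/top0.png")
cv2.imwrite("pics/s0b.png",cv2.resize(a,(800,600)));cv2.imwrite("pics/t0b.png",cv2.resize(b,(800,600)))
E
```

```text
pics
{'time': 0.0, 'joints': array([ 1.04596277,  0.39920217,  0.04502714,  1.53790223, -0.01871282,
        1.20692158, -0.05071362]), 'qvel': array([-0.00028488, -0.00093365, -0.0007796 , -0.00223247, -0.00027617,
       -0.00011764, -0.00017888]), 'tau': array([-1.18145135e-04, -4.75125682e+01,  1.36415865e+00, -2.54222649e+01,
        1.13877348e-02,  9.41000035e-03,  1.74478117e-05]), 'position': array([ 0.26825763, -0.59134405,  0.23024688]), 'ee_rot': array([ 9.77407694e-01,  2.11360328e-01, -2.72892418e-04, -9.68159161e-04]), 'ft_force': array([ 0.02478746,  0.08836652, -0.73128671]), 'wrist_torque': array([ 0.01573707,  0.04985744, -0.04140333]), 'finger_force': 0.0, 'gripper_width': 1.0021018364520469}
scene {'fx': 435.80627192387067, 'fy': 435.80627192387067, 'cx': 250.39847822834648, 'cy': 187.16579481492542, 'k1': -0.019685838760387753, 'R': array([[ 0.3651198 ,  0.9309584 , -0.0019965 ],
       [ 0.77382228, -0.30468227, -0.55530873],
       [-0.51757763,  0.20120928, -0.83164189]]), 't': array([-0.21846237, -0.33789046,  1.6319479 ])}
top {'fx': 423.01161586664944, 'fy': 423.01161586664944, 'cx': 258.72824089504553, 'cy': 189.99159229056986, 'k1': 0.04953584262452178, 'R': array([[-0.01808335, -0.99982675, -0.00441201],
       [-0.99208538,  0.01849138, -0.12419611],
       [ 0.12425618,  0.00213121, -0.99224788]]), 't': array([-1.26491116e-03,  5.86114705e-01,  1.29615385e+00])}
```

View pics/s0b.png

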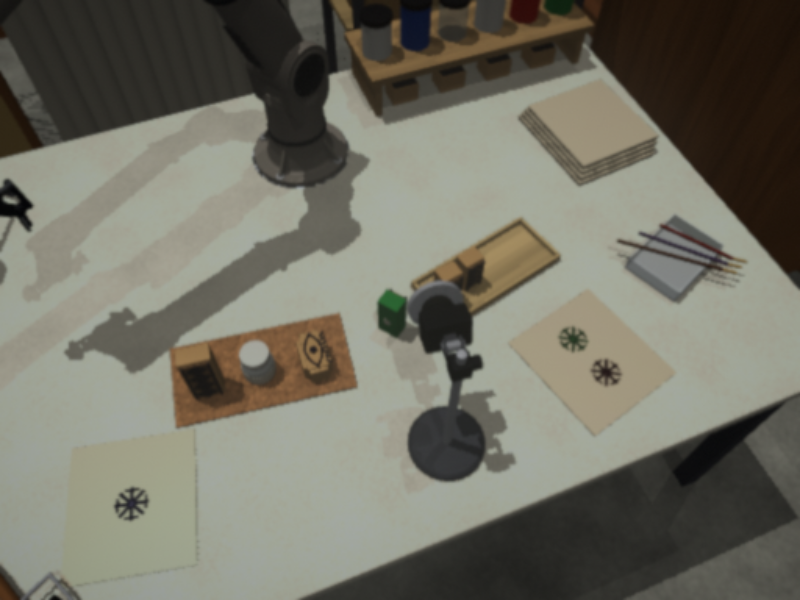

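View pics/t0b.png

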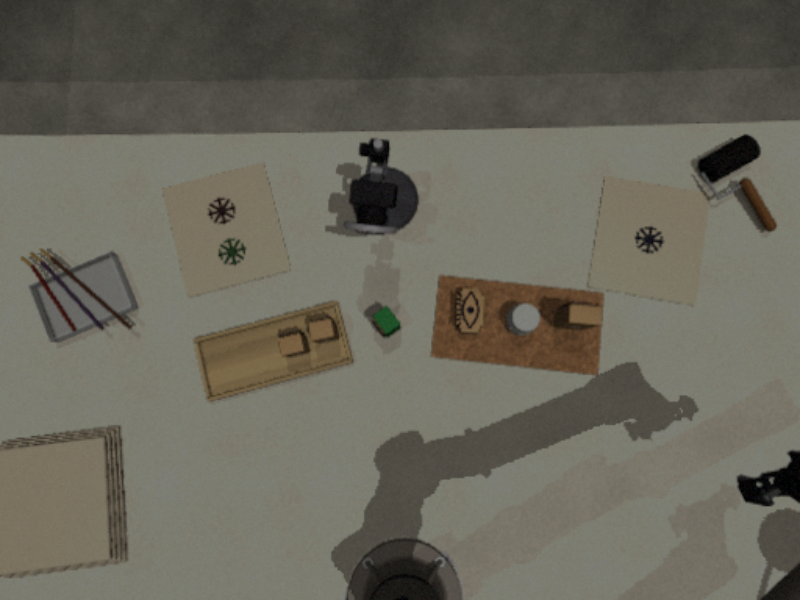

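Scene view: the block is at about (200,372) in the 800x600 picture, with its carving towards the table's front. The tray is near (490,265), the camera foot at (447,442) and the ring at (437,300). Top view: block top at about (583,314), tray around (273,350), camera head at (373,205). Next I'll view crops and cast rays.

```bash
cat > h.py <<'E'
import numpy as np,cv2
from workcell import manip
def ray(c,uv):
    uv=np.atleast_2d(np.float64(uv)); d=(uv-[c["cx"],c["cy"]])/[c["fx"],c["fy"]]
    s=d.copy()
    for _ in range(8): s=d/(1+c["k1"]*(s**2).sum(1,keepdims=True))
    R=np.array(c["R"]);o=-R.T@np.array(c["t"])
    return o,np.c_[s,np.ones(len(s))]@R
def plane(c,uv,z):
    o,v=ray(c,uv);return o+v*((z-o[2])/v[:,2:3])
def proj(c,X):
    p=np.atleast_2d(X)@np.array(c["R"]).T+c["t"];s=p[:,:2]/p[:,2:];s=s*(1+c["k1"]*(s**2).sum(1,keepdims=True))
    return s*[c["fx"],c["fy"]]+[c["cx"],c["cy"]]
def two(c1,u1,c2,u2):
    o1,v1=ray(c1,u1);o2,v2=ray(c2,u2);v1=v1[0];v2=v2[0]
    a=np.linalg.lstsq(np.c_[v1,-v2],o2-o1,rcond=None)[0];p,q=o1+a[0]*v1,o2+a[1]*v2
    return (p+q)/2,np.linalg.norm(p-q)
E
python3 - <<'E'
from h import *
t=cv2.imread("pics/top0.png");s=cv2.imread("pics/scene0.png")
def crop(im,x,y,w,h,W,H):
    return cv2.resize(np.clip(im[y:y+h,x:x+w]*1.6,0,255).astype(np.uint8),(W,H),interpolation=cv2.INTER_CUBIC)
# each tile 400x300: 100x75 px x4
T=[crop(t,200,80,100,75,400,300),crop(t,120,185,120,90,400,300),crop(t,300,165,100,75,400,300),crop(s,240,170,100,75,400,300)]
cv2.imwrite("pics/c1.png",np.vstack([np.hstack(T[:2]),np.hstack(T[2:])]))
ct=manip.calibration("top");k=1/1.5625
p=lambda uv,z:print(plane(ct,np.array(uv)*k,z).round(3).tolist())
p([[583,314]],.136);p([[436,277],[603,292],[598,375],[431,356]],.006);p([[194,338],[338,302],[353,361],[209,400]],.022);p([[385,200]],.016);p([[372,229]],.3)
E
```

```text
[[0.535, -0.342, 0.136]]
[[0.63, -0.078, 0.006], [0.592, -0.42, 0.006], [0.423, -0.4, 0.006], [0.467, -0.064, 0.006]]
[[0.512, 0.413, 0.022], [0.58, 0.123, 0.022], [0.46, 0.094, 0.022], [0.388, 0.381, 0.022]]
[[0.793, 0.024, 0.016]]
[[0.666, 0.038, 0.3]]
```

View pics/c1.png

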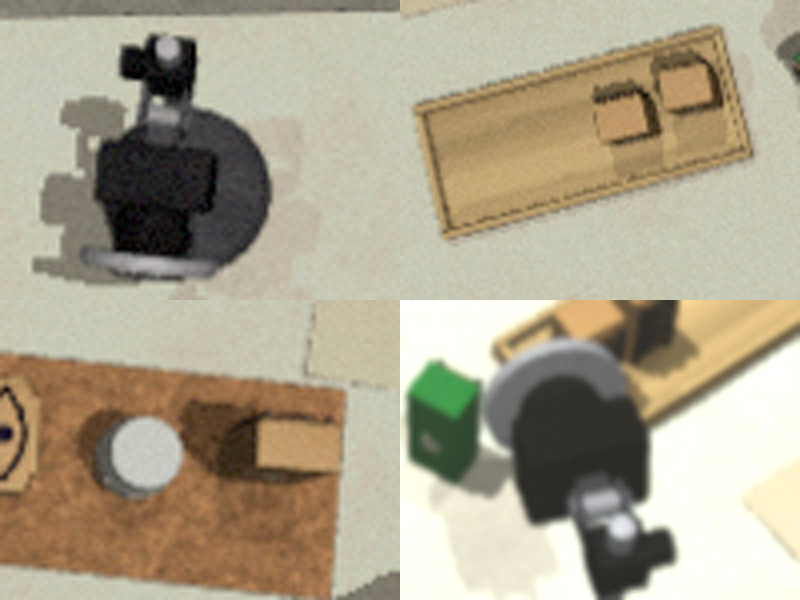

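The crops show the block's top corners at full-picture pixels (364.5,194.5), (385.5,196.3), (385.3,208.5) and (364,206.2), with the carving facing +x. The tray's empty half is on its left, which is +y, and its carvings face +x. The ring ends in the top view are at (220.5,143) and (254.3,147). The ring's outer arc is visible in the scene view.

```bash
python3 - <<'E'
from h import *
ct=manip.calibration("top");cs=manip.calibration("scene")
B=plane(ct,[[364.5,194.5],[385.5,196.3],[385.3,208.5],[364,206.2]],.136);print("block",B.round(4).tolist(),B.mean(0).round(4));d=B[0]-B[1]+B[3]-B[2];print("yaw of +y minus 90",np.degrees(np.arctan2(-d[0],d[1])))
T=plane(ct,np.array([[417,103],[717,30],[750,156],[449,237]])/3.3333+[0,0]-[120,0]+[120,185],.022) if 0 else plane(ct,(np.array([[417,103],[717,28],[750,155],[448,238]])-[400,0])*.3+[120,185],.022)
print("tray",T.round(3).tolist(),T.mean(0).round(4));d=T[0]-T[1]+T[3]-T[2];print("yaw",np.degrees(np.arctan2(-d[0],d[1])),np.linalg.norm(T[0]-T[1]),np.linalg.norm(T[1]-T[2]))
f=plane(ct,[[246.8,127.5]],.016)[0];print("foot",f,"col top px",proj(ct,[[*f[:2],.337]]),"scene foot px",proj(cs,[f])*1.5625)
R=plane(ct,[[220.5,143.],[254.3,147]],.3);print("ring",R,np.linalg.norm(R[0]-R[1]));
a=np.array([[484,410],[490,385],[505,362],[530,346],[560,340],[590,343],[612,355],[625,368],[487,425],[500,445]],np.float32)
P=(a-[400,300])/4+[240,170]
e=cv2.fitEllipse(P.astype(np.float32));print("ellipse",e)
L,gap=two(cs,[e[0]],ct,[[237.5,145.5]]);print("lens",L,gap)
o,v=ray(cs,[e[0]]);v=v[0]/np.linalg.norm(v[0])
Rc=np.array(cs["R"]);r=e[1][0]/e[1][1]
for yaw in(-12,-8,-4,0):
  for p in range(6,27,4):
    y,q=np.radians([yaw,p]);n=np.array([np.cos(y)*np.cos(q),np.sin(y)*np.cos(q),np.sin(q)])
    m=proj(cs,[L+.03*n])-proj(cs,[L]);print(yaw,p,"ratio",round(abs(n@v),3),"obs",round(r,3),"minor dir",round(float(np.degrees(np.arctan2(m[0,1],m[0,0]))),1))
E
```

```text
block [[0.5547, -0.3184, 0.136], [0.5483, -0.3784, 0.136], [0.513, -0.3759, 0.136], [0.5207, -0.3153, 0.136]] [ 0.5342 -0.347   0.136 ]
yaw of +y minus 90 -6.643302670373422
tray [[0.513, 0.41, 0.022], [0.579, 0.127, 0.022], [0.458, 0.096, 0.022], [0.387, 0.379, 0.022]] [0.4845 0.2531 0.022 ]
yaw 13.664183041977735 0.2908759848469333 0.1250172022259459
foot [0.79433918 0.02314714 0.016     ] col top px [[242.62689974  92.66027491]] scene foot px [[443.48460668 438.83083454]]
ring [[ 0.67588563  0.08294434  0.3       ]
 [ 0.66385293 -0.00328372  0.3       ]] 0.08706356428591343
ellipse ((279.86419677734375, 195.76715087890625), (31.565397262573242, 37.78326416015625), 78.93836212158203)
lens [0.67632271 0.04402145 0.27129213] 0.006244459241094056
-12 6 ratio 0.605 obs 0.835 minor dir 75.2
-12 10 ratio 0.658 obs 0.835 minor dir 74.2
-12 14 ratio 0.708 obs 0.835 minor dir 73.1
-12 18 ratio 0.754 obs 0.835 minor dir 71.8
-12 22 ratio 0.797 obs 0.835 minor dir 70.3
-12 26 ratio 0.835 obs 0.835 minor dir 68.5
-8 6 ratio 0.593 obs 0.835 minor dir 70.4
-8 10 ratio 0.646 obs 0.835 minor dir 69.1
-8 14 ratio 0.696 obs 0.835 minor dir 67.8
-8 18 ratio 0.743 obs 0.835 minor dir 66.2
-8 22 ratio 0.786 obs 0.835 minor dir 64.4
-8 26 ratio 0.825 obs 0.835 minor dir 62.3
-4 6 ratio 0.578 obs 0.835 minor dir 65.6
-4 10 ratio 0.632 obs 0.835 minor dir 64.2
-4 14 ratio 0.682 obs 0.835 minor dir 62.6
-4 18 ratio 0.729 obs 0.835 minor dir 60.9
-4 22 ratio 0.772 obs 0.835 minor dir 58.8
-4 26 ratio 0.812 obs 0.835 minor dir 56.5
0 6 ratio 0.562 obs 0.835 minor dir 61.0
0 10 ratio 0.615 obs 0.835 minor dir 59.4
0 14 ratio 0.666 obs 0.835 minor dir 57.7
0 18 ratio 0.713 obs 0.835 minor dir 55.7
0 22 ratio 0.757 obs 0.835 minor dir 53.5
0 26 ratio 0.797 obs 0.835 minor dir 50.9
```

step_arm --pt "0.0854 0.034 -0.011 0 0" --pt "0.0854 0.034 -0.011 0 0" --pt "0.0854 0.034 -0.011 0 0" --pt "0.0854 0.034 -0.011 0 0" --pt "0.0854 0.034 -0.011 0 0" --newtons 80

```text
time: 0.52
position: [0.4014, -0.4702, 0.2309]
ee_rot: [0.977, 0.211, -0.0, -0.0]
ft_force: [-0.0, -0.4, 0.2]
gripper_width: 0.998
finger_force: 0.0
```

step_arm --pt "0.0854 0.034 -0.011 0 0" --pt "0.0854 0.034 -0.011 0 0" --pt "0.0854 0.034 -0.011 0 0" --pt "0.0854 0.034 -0.011 0 0" --pt "0.0854 0.004 -0.002 0 0"

```text
time: 0.93
position: [0.5156, -0.3638, 0.2308]
ee_rot: [0.976, 0.217, 0.002, -0.002]
ft_force: [0.7, 1.0, 1.0]
gripper_width: 1.001
finger_force: 0.0
```

step_arm --pt "0.0854 0 0 0 6.2" --pt "0.0854 0 0 0 6.2" --pt "0.0854 0 0 0 6.2" --pt "0.0854 0 0 0 6.2" --pt "0.0854 0 0 0 6.2"

```text
time: 1.35
position: [0.5087, -0.3718, 0.2307]
ee_rot: [0.998, -0.06, -0.0, -0.0]
ft_force: [-0.2, -0.1, -1.0]
gripper_width: 1.004
finger_force: 0.0
```

```bash
python3 - <<'E'
from h import *
s=manip.read_state();c=manip.calibration("wrist");im=manip.camera("wrist")
cv2.imwrite("pics/w1.png",im[:,:,::-1])
from scipy.spatial.transform import Rotation as Ro
R=Ro.from_quat(s["ee_rot"]).as_matrix();print(s["position"],R.round(3),s["joints"].round(3))
Rc=np.array(c["R"]);o=-Rc.T@c["t"];print("cam origin in tool",R.T@(o-s["position"]),"cam z in tool",R.T@Rc[2],"x",R.T@Rc[0])
print(c)
E
```

```text
[ 0.50868747 -0.37182635  0.23072706] [[ 0.993 -0.12  -0.001]
 [-0.12  -0.993  0.   ]
 [-0.001 -0.    -1.   ]] [ 0.553  0.364  0.013  1.587 -0.005  1.192 -1.124]
cam origin in tool [ 0.07178808  0.00056259 -0.14376483] cam z in tool [-0.2851798  -0.00107462  0.95847344] x [-4.42021747e-04  9.99999413e-01  9.89665956e-04]
{'fx': 298.51082236579595, 'fy': 298.51082236579595, 'cx': 256.8998577248914, 'cy': 189.765454915716, 'k1': -0.06164027933768454, 'R': array([[-0.12064058, -0.99269531, -0.00136741],
       [-0.95123219,  0.11520747,  0.28615479],
       [-0.28390698,  0.03582261, -0.95818243]]), 't': array([-0.307815  ,  0.48850164,  0.53708621])}
```

View pics/w1.png

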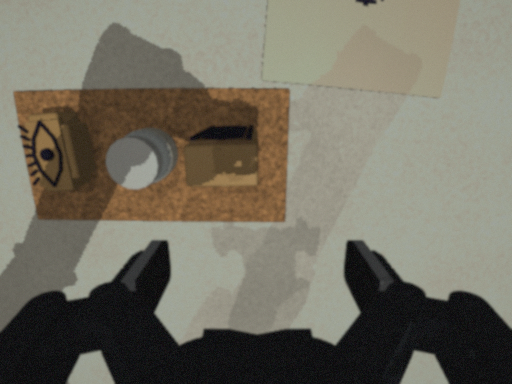

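The wrist view shows the block at about (186-258, 135-186), with its dark carving on the upper side, and the jar at (137,160). I'll compare this with the predicted projection.

```bash
python3 - <<'E'
from h import *
c=manip.calibration("wrist")
a=np.radians(-6.6);X=np.array([np.cos(a),np.sin(a)]);Y=np.array([-X[1],X[0]]);C=np.array([.534,-.347])
for z in(.136,.006):
  print(z,proj(c,[[*(C+sx*.0175*X+sy*.03*Y),z] for sx,sy in((1,1),(1,-1),(-1,-1),(-1,1))]).round(0).tolist())
im=cv2.imread("pics/w1.png");cv2.imwrite("pics/w1c.png",np.clip(cv2.resize(im[110:200,160:280],(800,600),interpolation=cv2.INTER_CUBIC)*1.8,0,255).astype(np.uint8))
E
```

```text
0.136 [[184.0, 144.0], [259.0, 143.0], [259.0, 185.0], [187.0, 186.0]]
0.006 [[209.0, 129.0], [259.0, 128.0], [259.0, 157.0], [211.0, 157.0]]
```

View pics/w1c.png

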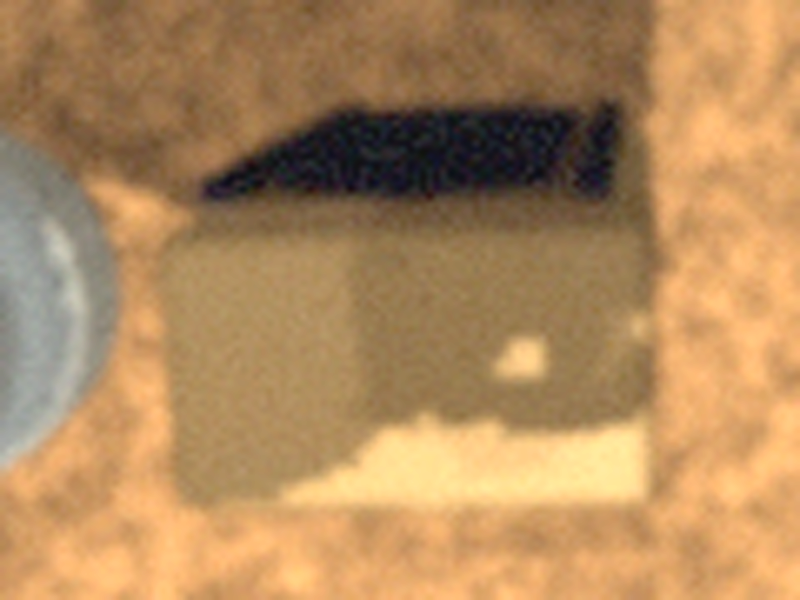

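step_arm --pt "0.0854 0.011 -0.014 0 0" --pt "0.0854 0.011 -0.014 0 0" --pt "0.0854 0 0 0.02 0" --pt "0.0854 0 0 0.03 0" --pt "0.0854 0 0 0.03 0"

```text
time: 1.82
position: [0.535, -0.3466, 0.1512]
ee_rot: [0.998, -0.056, 0.001, 0.001]
ft_force: [0.1, -0.7, -0.2]
gripper_width: 1.0
finger_force: 0.0
```

step_arm --pt "0.0854 0 0 0.03 0" --pt "0.0854 0 0 0.02 0" --pt "0.0854 0 0 0.011 0" --pt "0.0854 0 0 0 0" --pt "0.0854 0 0 0 0"

```text
time: 2.23
position: [0.5343, -0.3468, 0.0905]
ee_rot: [0.998, -0.057, -0.0, 0.0]
ft_force: [0.5, 0.5, 1.0]
gripper_width: 0.998
finger_force: 0.0
```

step_arm --pt "0.05 0 0 0 0" --pt "0.05 0 0 0 0" --pt "0.05 0 0 0 0" --pt "0.05 0 0 0 0" --pt "0.05 0 0 0 0" --newtons 80

```text
time: 2.65
position: [0.5358, -0.347, 0.0926]
ee_rot: [0.998, -0.057, 0.002, 0.001]
ft_force: [-0.5, 1.6, 6.0]
gripper_width: 0.697
finger_force: 86.0
```

step_arm --pt "0.05 0 0 0 0" --pt "0.05 0 0 -0.01 0" --pt "0.05 0 0 -0.03 0" --pt "0.05 0 0 -0.03 0" --pt "0.05 0 0 -0.03 0"

```text
time: 3.07
position: [0.5333, -0.3466, 0.1913]
ee_rot: [0.998, -0.058, -0.001, -0.0]
ft_force: [1.1, 0.4, -0.7]
gripper_width: 0.693
finger_force: 86.2
```

step_arm --pt "0.05 0 -0.005 -0.035 0" --pt "0.05 -0.003 -0.027 -0.026 0" --pt "0.05 -0.003 -0.027 -0.026 0" --pt "0.05 -0.003 -0.027 -0.026 0" --pt "0.05 -0.003 -0.027 -0.026 0"

```text
time: 3.48
position: [0.5343, -0.232, 0.3308]
ee_rot: [0.998, -0.058, -0.0, 0.0]
ft_force: [0.4, 0.0, -1.9]
gripper_width: 0.694
finger_force: 86.4
```

step_arm --pt "0.05 -0.003 -0.027 -0.026 0" --pt "0.05 -0.003 -0.027 -0.026 0" --pt "0.05 -0.003 -0.027 -0.026 0" --pt "0.05 -0.003 -0.027 -0.026 0" --pt "0.05 -0.003 -0.027 -0.026 0"

```text
time: 3.9
position: [0.5348, -0.0961, 0.4609]
ee_rot: [0.998, -0.058, -0.0, 0.0]
ft_force: [0.7, -0.1, -1.3]
gripper_width: 0.697
finger_force: 86.4
```

step_arm --pt "0.05 -0.003 -0.02 -0.03 0" --pt "0.05 0 0 -0.03 0" --pt "0.05 0 0 -0.03 0" --pt "0.05 0 0 -0.03 0" --pt "0.05 0 0 -0.03 0"

```text
time: 4.32
position: [0.5341, -0.077, 0.6112]
ee_rot: [0.998, -0.058, 0.0, 0.0]
ft_force: [1.9, -0.9, -1.8]
gripper_width: 0.695
finger_force: 86.3
```

```bash
python3 -c "
from workcell import manip
s=manip.read_state();print(s['joints'].round(3),s['position'],s['ee_rot'])"
```

```text
[ 0.173  0.186 -0.146  1.     0.03   1.957 -1.646] [ 0.53405858 -0.07700315  0.61115497] [ 9.98336905e-01 -5.76479357e-02  1.60876482e-05  3.72541647e-04]
```

step_arm --pt "0.05 0 0 -0.03 0" --pt "0.05 0 0 -0.03 0" --pt "0.05 0 0 -0.03 0" --pt "0.05 0 0 0 0" --pt "0.05 0 0 0 0"

```text
time: 4.73
position: [0.5327, -0.0781, 0.6391]
ee_rot: [0.998, -0.059, 0.011, -0.0]
ft_force: [-0.0, 0.5, -1.5]
gripper_width: 0.688
finger_force: 86.5
```

```bash
cat > st.py <<'E'
from h import *
from scipy.spatial.transform import Rotation as Ro
def st():
    s=manip.read_state();R=Ro.from_quat(s["ee_rot"]).as_matrix();z=R[:,2]
    print(s["time"],s["joints"].round(3),s["position"].round(4),"tilt",np.degrees(np.arccos(-z[2])).round(2),"az",np.degrees(np.arctan2(z[1],z[0])).round(1),"psi",np.degrees(np.arctan2(R[1,0],R[0,0])).round(1))
    return s,R
if __name__=="__main__": st()
E
python3 st.py
```

```text
4.7333 [-0.223  0.2    0.404  0.939 -0.089  1.994 -1.552] [ 0.5327 -0.0781  0.6391] tilt 1.28 az -3.2 psi -6.7
```

step_arm --pt "0.05 0 0 -0.04 0" --pt "0.05 0 0 -0.04 0" --pt "0.05 0 0 -0.04 0" --pt "0.05 0 0 -0.04 0" --pt "0.05 0 0 -0.04 0"

```text
time: 5.15
position: [0.5022, -0.0736, 0.7143]
ee_rot: [0.995, -0.058, 0.087, 0.005]
ft_force: [0.7, 0.5, -2.0]
gripper_width: 0.695
finger_force: 86.4
```

```bash
python3 st.py
```

```text
5.15 [-0.472  0.116  0.66   0.878 -0.089  1.995 -1.552] [ 0.5022 -0.0736  0.7143] tilt 10.02 az -6.8 psi -6.6
```

```bash
python3 - <<'E'
from h import *
def av(n): return np.mean([manip.camera(n).astype(float) for _ in range(5)],0)[:,:,::-1]
t=av("top");s=av("scene");np.save("t1.npy",t);np.save("s1.npy",s)
def crop(im,x,y,w,h): return cv2.resize(np.clip(im[y:y+h,x:x+w]*1.8,0,255).astype(np.uint8),(400,600),interpolation=cv2.INTER_CUBIC)
cv2.imwrite("pics/c2.png",np.hstack([crop(t,217,115,40,60)[:, :],crop(s,258,175,48,72)]))
print(-np.array(manip.calibration("top")["R"]).T@manip.calibration("top")["t"],-np.array(manip.calibration("scene")["R"]).T@manip.calibration("scene")["t"])
E
```

```text
[ 0.42039783 -0.01486513  1.3588935 ] [ 1.18589183 -0.22793291  1.16912655]
```

View pics/c2.png

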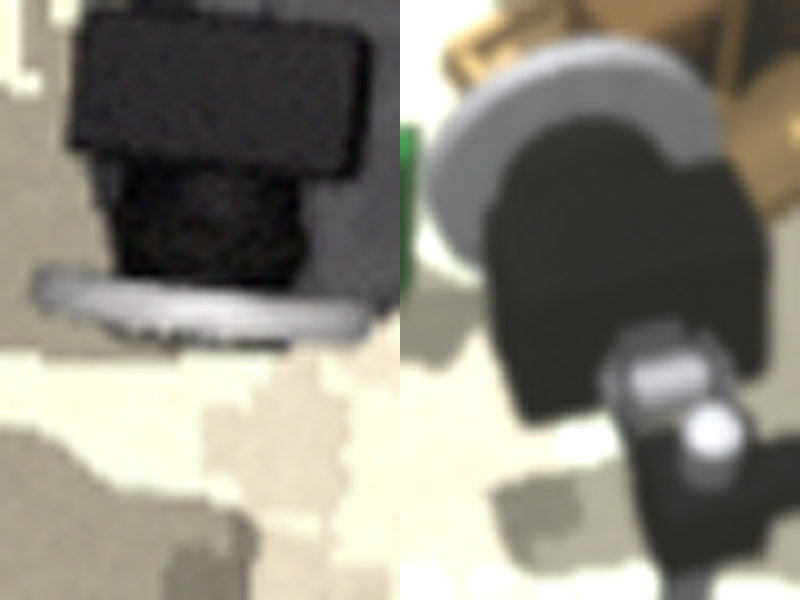

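The zoom shows the ring almost edge-on from above: its ends are at tile (32,285) and (370,318), and the upper edge is straight. That puts the pitch near 13°. In the scene tile the outer ring passes through (425,180), (590,37), (725,150) and (475,275).

```bash
python3 - <<'E'
from h import *
ct=manip.calibration("top");cs=manip.calibration("scene")
f=np.array([.7943,.0231]);th=np.linspace(0,2*np.pi,361)
yaw=np.radians(-8)
def circ(p,z,off):
    q=np.radians(p);x=np.array([np.cos(yaw)*np.cos(q),np.sin(yaw)*np.cos(q),np.sin(q)]);y=np.array([-np.sin(yaw),np.cos(yaw),0]);zz=np.cross(x,y)
    L=np.array([*(f-.14*np.array([np.cos(yaw),np.sin(yaw)])),z]);return L+off*x+.045*(np.cos(th)[:,None]*y+np.sin(th)[:,None]*zz)
for p in(9,12,15,18,22):
  for z in(.285,.3):
    for off in(.006,.016):
      C=circ(p,z,off);a=(proj(ct,C)-[217,115])*10;b=(proj(cs,C)-[258,175])*8.333+[400,0]
      e=lambda P,i,s:P[np.argmax(s*P[:,i])].round(0).tolist()
      up=a[np.argsort(abs(a[:,0]-200))[:4],1]
      lb=b[(b[:,1]>200)];lb=lb[np.argmin(abs(lb[:,0]-475))].round(0).tolist()
      print(p,z,off,"TOP L",e(a,0,-1),"R",e(a,0,1),"mid",up.min().round(),up.max().round(),"| SC left",e(b,0,-1),"top",e(b,1,-1),"right",e(b,0,1),"lb",lb)
E
```

```text
9 0.285 0.006 TOP L [26.0, 322.0] R [373.0, 365.0] mid 334.0 354.0 | SC left [397.0, 136.0] top [587.0, -1.0] right [695.0, 77.0] lb [476.0, 213.0]
9 0.285 0.016 TOP L [31.0, 284.0] R [377.0, 327.0] mid 293.0 316.0 | SC left [406.0, 163.0] top [597.0, 23.0] right [705.0, 101.0] lb [476.0, 236.0]Traceback (most recent call last):
  File "<stdin>", line 14, in <module>
    return _wrapfunc(a, 'argmin', axis=axis, out=out, **kwds)
    return bound(*args, **kwds)
ValueError: attempt to get argmin of an empty sequence
```

```bash
python3 - <<'E'
from h import *
from scipy.optimize import least_squares
ct=manip.calibration("top");cs=manip.calibration("scene")
f=np.array([.7943,.0231]);th=np.linspace(0,2*np.pi,181)
S=np.array([[425,180],[440,130],[480,85],[530,52],[590,37],[640,45],[690,80],[718,120],[435,225],[475,272]],float)
T=np.array([[32,287],[60,270],[100,274],[200,285],[300,295],[345,301],[371,320]],float)
S=(S-[400,0])/8.333+[258,175];T=T/10+[217,115]
def geo(v):
    z,p,w,t,d=v;x=np.array([np.cos(w)*np.cos(p),np.sin(w)*np.cos(p),np.sin(p)]);y=np.array([-np.sin(w),np.cos(w),0]);zz=np.cross(x,y)
    L=np.array([*(f-d*np.array([np.cos(w),np.sin(w)])),z]);return L,[L+o*x+.045*(np.cos(th)[:,None]*y+np.sin(th)[:,None]*zz) for o in(.006,.006+t)]
def res(v):
    C=np.vstack(geo(v)[1]);r=[]
    for c,P in((cs,S),(ct,T)):
        h=cv2.convexHull(proj(c,C).astype(np.float32));r+=[cv2.pointPolygonTest(h,(float(a),float(b)),True) for a,b in P]
    return np.array(r+[(v[2]+.14)/.03,(v[4]-.14)/.003,(v[3]-.01)/.005])
for p0 in(.15,.25,.38):
    s=least_squares(res,[.275,p0,-.14,.01,.14],diff_step=1e-3,loss="soft_l1");print(s.cost.round(3),s.x.round(4),"pitch",np.degrees(s.x[1]).round(1),"yaw",np.degrees(s.x[2]).round(1),geo(s.x)[0].round(4))
    print(res(s.x).round(2))
E
```

```text
5.243 [ 0.2693  0.1712 -0.1718  0.0115  0.1347] pitch 9.8 yaw -9.8 [0.6616 0.0461 0.2693]
[ 1.34  1.33  0.78 -0.16 -0.59 -0.16  0.6  -0.36  1.08  0.05  0.92  0.47
  0.44  0.13 -0.59 -0.94 -0.51 -1.06 -1.76  0.29]
5.243 [ 0.2693  0.1709 -0.1718  0.0115  0.1347] pitch 9.8 yaw -9.8 [0.6615 0.0461 0.2693]
[ 1.34  1.33  0.78 -0.16 -0.59 -0.16  0.6  -0.36  1.08  0.05  0.92  0.47
  0.44  0.13 -0.59 -0.95 -0.51 -1.06 -1.75  0.3 ]
5.243 [ 0.2693  0.1711 -0.1718  0.0115  0.1347] pitch 9.8 yaw -9.8 [0.6616 0.0461 0.2693]
[ 1.34  1.33  0.79 -0.16 -0.59 -0.16  0.6  -0.36  1.08  0.05  0.92  0.47
  0.44  0.13 -0.59 -0.94 -0.51 -1.06 -1.76  0.3 ]
```

```bash
python3 - <<'E'
from h import *
from scipy.optimize import least_squares
ct=manip.calibration("top");cs=manip.calibration("scene")
f=np.array([.7943,.0231]);th=np.linspace(0,2*np.pi,181)
S=np.array([[425,180],[440,130],[480,85],[530,52],[590,37],[640,45],[690,80],[718,120],[435,225],[475,272]],float)
T=np.array([[32,287],[60,270],[100,274],[200,285],[300,295],[345,301],[371,320]],float)
S=(S-[400,0])/8.333+[257.94,174.94]+.0;T=T/10+[217,115]-.45
def geo(v):
    z,p,w,t,d=v[:5];x=np.array([np.cos(w)*np.cos(p),np.sin(w)*np.cos(p),np.sin(p)]);y=np.array([-np.sin(w),np.cos(w),0]);zz=np.cross(x,y)
    L=np.array([*(f-d*np.array([np.cos(w),np.sin(w)])),z]);return L,[L+o*x+.045*(np.cos(th)[:,None]*y+np.sin(th)[:,None]*zz) for o in(.006,.006+t)]
def res(v):
    C=np.vstack(geo(v)[1]);r=[]
    for c,P,o in((cs,S,v[5:7]),(ct,T,v[7:9])):
        h=cv2.convexHull((proj(c,C)+o).astype(np.float32));r+=[cv2.pointPolygonTest(h,(float(a),float(b)),True)/.4 for a,b in P]
    return np.array(r+[(v[2]+.14)/.03,(v[4]-.14)/.002,(v[3]-.012)/.006,*v[5:9]])
for fixp in(None,9,12,15,18,21):
    g=res if fixp is None else (lambda v:np.append(res(v),(v[1]-np.radians(fixp))*1e3))
    s=least_squares(g,[.275,.2,-.14,.01,.14,0,0,0,0],diff_step=1e-3,x_scale=[.01,.1,.1,.01,.01,1,1,1,1]);print(s.cost.round(2),s.x.round(3),"pitch",np.degrees(s.x[1]).round(1),geo(s.x)[0].round(4))
print(res(s.x).round(1))
E
```

```text
21.46 [ 0.267  0.181 -0.188  0.014  0.136  0.     0.     1.059  0.   ] pitch 10.4 [0.6608 0.0485 0.2667]
26.07 [ 0.269  0.157 -0.179  0.013  0.135  0.     0.     0.     0.   ] pitch 9.0 [0.661  0.0473 0.2686]
25.32 [ 0.269  0.209 -0.18   0.013  0.133  0.     0.     0.     0.   ] pitch 12.0 [0.663 0.047 0.269]
25.74 [ 0.268  0.262 -0.182  0.011  0.133  0.     0.     0.     0.   ] pitch 15.0 [0.6639 0.047  0.2677]
27.54 [ 0.266  0.314 -0.183  0.009  0.132  0.     0.     0.     0.   ] pitch 18.0 [0.6647 0.047  0.2662]
32.1 [ 0.265  0.366 -0.184  0.008  0.131  0.     0.     0.     0.   ] pitch 21.0 [0.6652 0.0471 0.2645]
[ 1.3  1.5  1.8  0.5 -0.5 -0.2  1.  -0.2  1.7  2.9  2.   0.6  1.6  1.7
 -0.8 -2.7 -2.2 -1.5 -4.3 -0.7  0.   0.   0.   0. ]
```

step_arm --pt "0.05 0 0 -0.035 0" --pt "0.05 0 0 -0.025 0" --pt "0.05 0 0 0 0" --pt "0.05 0 0 0 0" --pt "0.05 0 0 0 0"

```text
time: 6.07
position: [0.4898, -0.0721, 0.7364]
ee_rot: [0.992, -0.058, 0.11, 0.008]
ft_force: [1.1, 1.3, -2.3]
gripper_width: 0.693
finger_force: 86.5
```

```bash
cat > go.py <<'E'
import sys
from st import *
s,R=st();d=R.T@(np.array([float(a) for a in sys.argv[1:4]])-s["position"]);print("shift tool",d.round(4))
E
python3 go.py .4905 .0726 .248
```

```text
6.0667 [-0.642  0.088  0.825  0.864 -0.083  1.995 -1.555] [ 0.4898 -0.0721  0.7364] tilt 12.67 az -7.3 psi -6.7
shift tool [-0.1229 -0.1449  0.4726]
```

step_arm --pt "0.05 -0.008 -0.01 0.032 0" --pt "0.05 -0.008 -0.01 0.032 0" --pt "0.05 -0.008 -0.01 0.032 0" --pt "0.05 -0.008 -0.01 0.032 0" --pt "0.05 -0.008 -0.01 0.032 0"

```text
time: 6.48
position: [0.491, -0.0218, 0.5696]
ee_rot: [0.992, -0.058, 0.11, 0.008]
ft_force: [0.7, -0.6, -1.9]
gripper_width: 0.692
finger_force: 86.5
```

step_arm --pt "0.05 -0.008 -0.01 0.032 0" --pt "0.05 -0.008 -0.01 0.032 0" --pt "0.05 -0.008 -0.01 0.032 0" --pt "0.05 -0.008 -0.01 0.032 0" --pt "0.05 0 0 0 0"

```text
time: 6.9
position: [0.4879, 0.0187, 0.4302]
ee_rot: [0.993, -0.056, 0.102, 0.011]
ft_force: [-2.6, 1.0, -3.6]
gripper_width: 0.693
finger_force: 86.4
```

```bash
python3 go.py .4905 .0726 .248
```

```text
6.9 [-0.853 -0.164  0.582  1.726  0.178  1.367 -1.972] [0.4879 0.0187 0.4302] tilt 11.77 az -9.2 psi -6.4
shift tool [-0.0405 -0.0556  0.1772]
```

step_arm --pt "0.05 -0.006 -0.008 0.025 0" --pt "0.05 -0.006 -0.008 0.025 0" --pt "0.05 -0.006 -0.008 0.025 0" --pt "0.05 -0.006 -0.008 0.025 0" --pt "0.05 -0.006 -0.008 0.025 0"

```text
time: 7.32
position: [0.4977, 0.0565, 0.3124]
ee_rot: [0.992, -0.059, 0.112, 0.007]
ft_force: [0.4, -0.8, -1.8]
gripper_width: 0.694
finger_force: 86.8
```

```bash
python3 go.py .4905 .0726 .248
```

```text
7.3167 [-0.869 -0.092  0.576  1.933  0.159  1.084 -2.04 ] [0.4977 0.0565 0.3124] tilt 12.89 az -7.2 psi -6.8
shift tool [-0.0232 -0.0153  0.0608]
```

step_arm --pt "0.05 -0.008 -0.005 0.02 0.6" --pt "0.05 -0.008 -0.005 0.02 0.6" --pt "0.05 -0.007 -0.005 0.02 0.6" --pt "0.05 0 0 0 0" --pt "0.05 0 0 0 0"

```text
time: 7.73
position: [0.4899, 0.0723, 0.2488]
ee_rot: [0.991, -0.074, 0.111, 0.007]
ft_force: [-0.2, -0.1, -0.7]
gripper_width: 0.69
finger_force: 86.4
```

```bash
python3 - <<'E'
from go import *
E
python3 go.py .4905 .0726 .248; python3 - <<'E'
from h import *
t=manip.camera("top")[:,:,::-1];s=manip.camera("scene")[:,:,::-1]
c=lambda im,x,y:cv2.resize(np.clip(im[y:y+112,x:x+75]*1.6,0,255).astype(np.uint8),(400,600),interpolation=cv2.INTER_CUBIC)
cv2.imwrite("pics/c3.png",np.hstack([c(t,200,110),c(s,235,140)]))
E
```

```text
7.7333 [-0.877 -0.041  0.569  2.038  0.144  0.941 -2.1  ] [0.4899 0.0723 0.2488] tilt 12.77 az -7.7 psi -8.5
7.7333 [-0.877 -0.041  0.569  2.038  0.144  0.941 -2.1  ] [0.4899 0.0723 0.2488] tilt 12.77 az -7.7 psi -8.5
shift tool [ 0.0003 -0.0004  0.0008]Traceback (most recent call last):
  File "<stdin>", line 1, in <module>
  File "go.py", line 3, in <module>
    s,R=st();d=R.T@(np.array([float(a) for a in sys.argv[1:4]])-s["position"]);print("shift tool",d.round(4))
                    ~~~~~~~~~~~~~~~~~~~~~~~~~~~~~~~~~~~~~~~~~~~^~~~~~~~~~~~~~
ValueError: operands could not be broadcast together with shapes (0,) (3,)
```

View pics/c3.png

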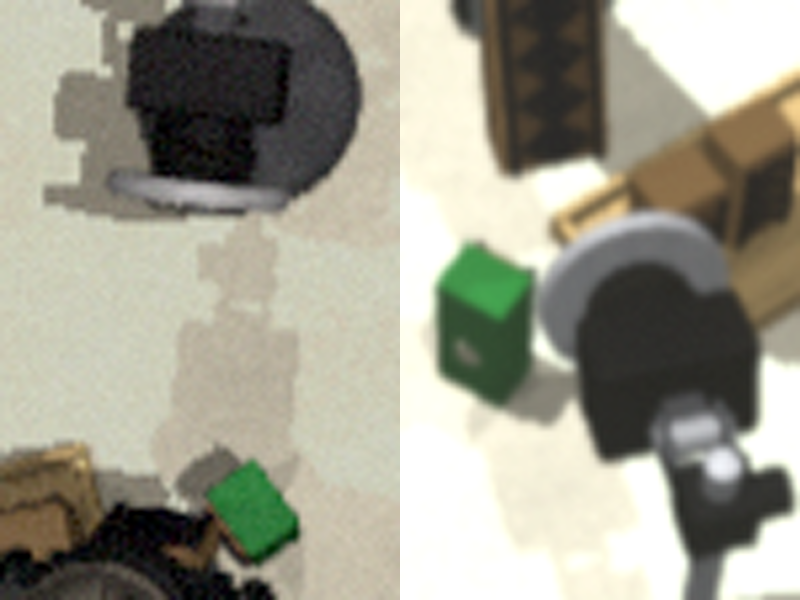

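The top tile shows the ring with the hand at the lower left. In the scene tile the carved face points at the lens, with the block's lower edge at about (510-605, 160). I'll hold it there and check that edge against the prediction.

step_arm --pt "0.05 0 0 0 0" --pt "0.05 0 0 0 0" --pt "0.05 0 0 0 0" --pt "0.05 0 0 0 0" --pt "0.05 0 0 0 0"

```text
time: 8.25
position: [0.4894, 0.0726, 0.2484]
ee_rot: [0.991, -0.074, 0.111, 0.006]
ft_force: [-0.5, 0.1, -1.7]
gripper_width: 0.692
finger_force: 86.4
```

step_arm --pt "0.05 0 0 0 0" --pt "0.05 0 0 0 0" --pt "0.05 0 0 0 0" --pt "0.05 0 0 0 0" --pt "0.05 0 0 0 0"

```text
time: 8.67
position: [0.4892, 0.0727, 0.248]
ee_rot: [0.991, -0.074, 0.111, 0.006]
ft_force: [0.4, 0.6, -2.6]
gripper_width: 0.692
finger_force: 86.4
```

```bash
python3 - <<'E'
from st import *
s,R=st();cs=manip.calibration("scene")
# block frame -> tool: x->x, y->-y, z->-z ; origin at tool z .0845
P=np.array([[.0175,.03,0],[.0175,-.03,0],[.0235,.025,.005],[.0235,-.025,.005],[-.0175,-.03,0]])
W=s["position"]+(P*[1,-1,-1]+[0,0,.0845])@R.T
print(((proj(cs,W)-[235,140])*5.34+[400,0]).round(0).tolist())
# side carved in lens frame for pitches
for p,w in((10,-10),(13,-8.5),(17,-8)):
    p,w=np.radians([p,w]);x=np.array([np.cos(p)*np.cos(w),np.cos(p)*np.sin(w),np.sin(p)]);y=np.array([-np.sin(w),np.cos(w),0]);A=np.array([x,y,np.cross(x,y)])
    c=s["position"]+R@[.0235,0,.0195];print(A@(c-[.662,.047,.268]))
E
```

```text
8.6667 [-0.879 -0.042  0.57   2.041  0.144  0.939 -2.1  ] [0.4892 0.0727 0.248 ] tilt 12.76 az -7.3 psi -8.6
[[605.0, 153.0], [495.0, 174.0], [598.0, 155.0], [506.0, 173.0], [480.0, 132.0]]
[-0.15103387 -0.00395455 -0.0077003 ]
[-1.51281535e-01 -9.46573833e-05  2.26675669e-04]
[-0.15089263  0.00119212  0.01077759]
```

step_arm --pt "0.05 0 0 0 -6" --pt "0.05 0 0 0 -6" --pt "0.05 0 0 0 -6" --pt "0.05 0 0 0 -6" --pt "0.05 0 0 0 -6"

```text
time: 9.08
position: [0.4892, 0.0727, 0.248]
ee_rot: [0.976, 0.188, 0.106, 0.035]
ft_force: [-1.3, -0.1, -0.9]
gripper_width: 0.694
finger_force: 86.6
```

step_arm --pt "0.05 0 0 0 -6" --pt "0.05 0 0 0 -6" --pt "0.05 0 0 0 -6" --pt "0.05 0 0 0 -6" --pt "0.05 0 0 0 -6"

```text
time: 9.5
position: [0.4892, 0.0726, 0.248]
ee_rot: [0.894, 0.434, 0.093, 0.061]
ft_force: [-0.1, 0.4, -1.6]
gripper_width: 0.692
finger_force: 86.6
```

step_arm --pt "0.05 0 0 0 -6" --pt "0.05 0 0 0 -6" --pt "0.05 0 0 0 -6" --pt "0.05 0 0 0 -6" --pt "0.05 0 0 0 -6"

```text
time: 9.92
position: [0.4892, 0.0727, 0.248]
ee_rot: [0.751, 0.65, 0.074, 0.083]
ft_force: [0.7, -1.0, -1.8]
gripper_width: 0.693
finger_force: 86.6
```

```bash
cat > chk.py <<'E'
import sys
from st import *
s,R=st();off={"c":[.0235,0,.0195],"l":[0,.03,.0195],"b":[-.0175,0,.0195],"r":[0,-.03,.0195]}[sys.argv[1]]
p,w=np.radians([13,-8.5]);x=np.array([np.cos(p)*np.cos(w),np.cos(p)*np.sin(w),np.sin(p)]);y=np.array([-np.sin(w),np.cos(w),0]);A=np.array([x,y,np.cross(x,y)])
c=A@(s["position"]+R@off-[.662,.047,.268]);print("side in lens",c.round(4),"fix in tool",(R.T@A.T@(np.array([-.15,0,0])-c)).round(4))
o=np.array(off)*[1,1,0];print("axis err deg",np.degrees(np.arccos(x@R@o/np.linalg.norm(o))).round(1), "azimuth err",np.degrees(np.arctan2((A@R@o)[1],(A@R@o)[0])).round(1),"z err",np.degrees(np.arccos(-A[2]@R[:,2])).round(1))
E
python3 chk.py l
```

```text
9.9167 [-0.939 -0.046  0.628  2.042  0.149  0.939 -0.529] [0.4892 0.0727 0.248 ] tilt 12.76 az -7.3 psi 81.8
side in lens [-0.1447  0.      0.0002] fix in tool [-0.     -0.0053  0.0002]
axis err deg 0.3 azimuth err 0.2 z err 0.4
```

Nearly perfect. I'll back off 5 mm and hold, then turn to the back.

step_arm --pt "0.05 0 -0.005 0 0" --pt "0.05 0 0 0 0" --pt "0.05 0 0 0 0" --pt "0.05 0 0 0 0" --pt "0.05 0 0 0 0"

```text
time: 10.33
position: [0.4845, 0.0734, 0.247]
ee_rot: [0.753, 0.648, 0.074, 0.083]
ft_force: [-0.2, 0.7, -2.4]
gripper_width: 0.701
finger_force: 86.6
```

step_arm --pt "0.05 0 0 0 0" --pt "0.05 0 0 0 0" --pt "0.05 0 0 0 0" --pt "0.05 0 0 0 0" --pt "0.05 0 0 0 0"

```text
time: 10.75
position: [0.4844, 0.0733, 0.2469]
ee_rot: [0.753, 0.648, 0.074, 0.083]
ft_force: [-0.4, -0.4, -2.1]
gripper_width: 0.693
finger_force: 86.6
```

step_arm --pt "0.05 0 0 0 -6" --pt "0.05 0 0 0 -6" --pt "0.05 0 0 0 -6" --pt "0.05 0 0 0 -6" --pt "0.05 0 0 0 -6"

```text
time: 11.17
position: [0.4844, 0.0734, 0.247]
ee_rot: [0.558, 0.823, 0.05, 0.099]
ft_force: [-0.2, -0.4, -1.1]
gripper_width: 0.695
finger_force: 86.6
```

step_arm --pt "0.05 0 0 0 -6" --pt "0.05 0 0 0 -6" --pt "0.05 0 0 0 -6" --pt "0.05 0 0 0 -6" --pt "0.05 0 0 0 -6"

```text
time: 11.58
position: [0.4844, 0.0734, 0.247]
ee_rot: [0.326, 0.939, 0.023, 0.109]
ft_force: [0.3, 0.3, -1.6]
gripper_width: 0.698
finger_force: 86.6
```

step_arm --pt "0.05 0 0 0 -6" --pt "0.05 0 0 0 -6" --pt "0.05 0 0 0 -6" --pt "0.05 0 0 0 -6" --pt "0.05 0 0 0 -6"

```text
time: 12.0
position: [0.4844, 0.0734, 0.247]
ee_rot: [0.072, 0.991, -0.006, 0.111]
ft_force: [0.1, -0.5, -1.7]
gripper_width: 0.697
finger_force: 86.6
```

```bash
python3 chk.py b
```

```text
12.0 [-1.027 -0.063  0.702  2.053  0.169  0.941  1.019] [0.4844 0.0734 0.247 ] tilt 12.76 az -7.3 psi 171.7
side in lens [-0.1622 -0.      0.0003] fix in tool [-0.0122 -0.      0.0003]
axis err deg 0.3 azimuth err 0.2 z err 0.4
```

step_arm --pt "0.05 -0.006 0 0 0" --pt "0.05 -0.006 0 0 0" --pt "0.05 0 0 0 0" --pt "0.05 0 0 0 0" --pt "0.05 0 0 0 0"

```text
time: 12.42
position: [0.496, 0.0715, 0.2495]
ee_rot: [0.075, 0.991, -0.006, 0.111]
ft_force: [0.7, 0.5, -1.3]
gripper_width: 0.697
finger_force: 86.6
```

step_arm --pt "0.05 0 0 0 0" --pt "0.05 0 0 0 0" --pt "0.05 0 0 0 0" --pt "0.05 0 0 0 0" --pt "0.05 0 0 0 0"

```text
time: 12.83
position: [0.4959, 0.0717, 0.2496]
ee_rot: [0.074, 0.991, -0.006, 0.111]
ft_force: [1.1, 0.7, -1.9]
gripper_width: 0.688
finger_force: 86.6
```

step_arm --pt "0.05 0.004 0 0 -6" --pt "0.05 0.004 0 0 -6" --pt "0.05 0.004 0 0 -6" --pt "0.05 0 0 0 -6" --pt "0.05 0 0 0 -6"

```text
time: 13.25
position: [0.4841, 0.0721, 0.2469]
ee_rot: [-0.188, 0.976, -0.035, 0.106]
ft_force: [-0.3, -0.9, -1.9]
gripper_width: 0.693
finger_force: 86.6
```

step_arm --pt "0.05 0 0 0 -6" --pt "0.05 0 0 0 -6" --pt "0.05 0 0 0 -6" --pt "0.05 0 0 0 -6" --pt "0.05 0 0 0 -6"

```text
time: 13.67
position: [0.4843, 0.0721, 0.247]
ee_rot: [-0.434, 0.894, -0.061, 0.093]
ft_force: [0.2, -0.1, -1.4]
gripper_width: 0.694
finger_force: 86.6
```

step_arm --pt "0.05 0 0 0 -6" --pt "0.05 0 0 0 -6" --pt "0.05 0 0 0 -6" --pt "0.05 0 0 0 -6" --pt "0.05 0 0 0 -6"

```text
time: 14.08
position: [0.4843, 0.0721, 0.247]
ee_rot: [-0.65, 0.751, -0.083, 0.074]
ft_force: [0.6, -0.9, -2.1]
gripper_width: 0.692
finger_force: 86.6
```

```bash
python3 chk.py r
```

```text
14.0833 [-1.128 -0.074  0.799  2.055  0.185  0.944  2.578] [0.4843 0.0721 0.247 ] tilt 12.76 az -7.2 psi -98.2
side in lens [-0.1497 -0.0012  0.0003] fix in tool [-0.0012  0.0003  0.0003]
axis err deg 0.3 azimuth err 0.2 z err 0.4
```

step_arm --pt "0.05 0 0 0 0" --pt "0.05 0 0 0 0" --pt "0.05 0 0 0 0" --pt "0.05 0 0 0 0" --pt "0.05 0 0 0 0"

```text
time: 14.5
position: [0.4843, 0.0721, 0.247]
ee_rot: [-0.648, 0.753, -0.083, 0.074]
ft_force: [-0.9, -0.5, -1.4]
gripper_width: 0.693
finger_force: 86.6
```

step_arm --pt "0.05 0 0 0 0" --pt "0.05 0 0 0 0" --pt "0.05 0 0 0 0" --pt "0.05 0 0 0 0" --pt "0.05 0 0 0 0"

```text
time: 14.92
position: [0.4843, 0.0721, 0.247]
ee_rot: [-0.648, 0.753, -0.083, 0.074]
ft_force: [-0.3, -0.5, -0.9]
gripper_width: 0.69
finger_force: 86.6
```

```bash
python3 chk.py r; python3 - <<'E'
from h import *
s=manip.camera("scene")[:,:,::-1];t=manip.camera("top")[:,:,::-1]
c=lambda im,x,y:cv2.resize(np.clip(im[y:y+112,x:x+75]*1.6,0,255).astype(np.uint8),(400,600),interpolation=cv2.INTER_CUBIC)
cv2.imwrite("pics/c4.png",np.hstack([c(t,200,110),c(s,235,100)]))
E
```

```text
14.9167 [-1.128 -0.074  0.798  2.055  0.185  0.944  2.573] [0.4843 0.0721 0.247 ] tilt 12.76 az -7.3 psi -98.5
side in lens [-0.1496 -0.0014  0.0002] fix in tool [-0.0014  0.0004  0.0002]
axis err deg 0.3 azimuth err -0.1 z err 0.4
```

View pics/c4.png

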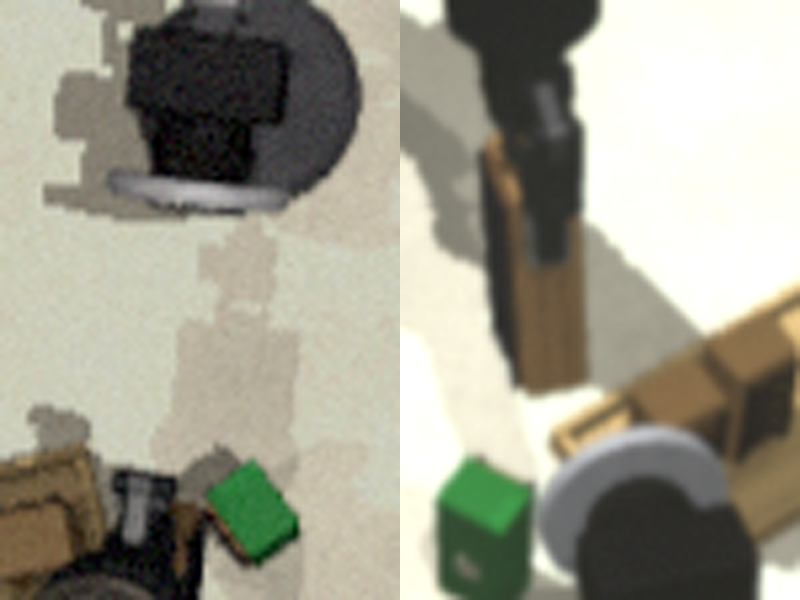

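The picture shows the block's right edge facing the lens, with the finger at the top. The left scene tile agrees with the computed pose. Next I'll turn back so that the carving points along the tray's +x.

step_arm --pt "0.05 0 0 0 7" --pt "0.05 0 0 0 7" --pt "0.05 0 0 0 7" --pt "0.05 0 0 0 7" --pt "0.05 0 0 0 7"

```text
time: 15.43
position: [0.4843, 0.0721, 0.247]
ee_rot: [-0.389, 0.914, -0.056, 0.096]
ft_force: [0.3, -0.5, -1.7]
gripper_width: 0.693
finger_force: 86.7
```

step_arm --pt "0.05 0 0 0 7" --pt "0.05 0 0 0 7" --pt "0.05 0 0 0 7" --pt "0.05 0 0 0 7" --pt "0.05 0 0 0 7"

```text
time: 15.85
position: [0.4843, 0.0721, 0.2469]
ee_rot: [-0.096, 0.989, -0.025, 0.108]
ft_force: [0.3, 0.0, -1.5]
gripper_width: 0.695
finger_force: 86.7
```

step_arm --pt "0.05 0 0 0 7" --pt "0.05 0 0 0 7" --pt "0.05 0 0 0 7" --pt "0.05 0 0 0 7" --pt "0.05 0 0 0 7"

```text
time: 16.27
position: [0.4843, 0.0721, 0.2469]
ee_rot: [0.206, 0.972, 0.009, 0.111]
ft_force: [-0.2, -0.9, -2.3]
gripper_width: 0.696
finger_force: 86.7
```

step_arm --pt "0.05 0 0 0 7" --pt "0.05 0 0 0 7" --pt "0.05 0 0 0 7" --pt "0.05 0 0 0 7" --pt "0.05 0 0 0 7"

```text
time: 16.68
position: [0.4843, 0.0721, 0.2469]
ee_rot: [0.488, 0.865, 0.042, 0.103]
ft_force: [1.2, -0.2, -2.2]
gripper_width: 0.694
finger_force: 86.7
```

step_arm --pt "0.05 0 0 0 7" --pt "0.05 0 0 0 7" --pt "0.05 0 0 0 7" --pt "0.05 0 0 0 7" --pt "0.05 0 0 0 7"

```text
time: 17.1
position: [0.4843, 0.0721, 0.2469]
ee_rot: [0.726, 0.679, 0.071, 0.086]
ft_force: [0.9, -0.3, -1.4]
gripper_width: 0.695
finger_force: 86.7
```

step_arm --pt "0.05 0 0 0 7" --pt "0.05 0 0 0 7" --pt "0.05 0 0 0 7" --pt "0.05 0 0 0 7" --pt "0.05 0 0 0 7"

```text
time: 17.52
position: [0.4843, 0.0721, 0.2469]
ee_rot: [0.897, 0.429, 0.093, 0.06]
ft_force: [0.8, -0.4, -1.7]
gripper_width: 0.696
finger_force: 86.7
```

step_arm --pt "0.05 0 0 0 7" --pt "0.05 0 0 0 7" --pt "0.05 0 0 0 7" --pt "0.05 0 0 0 7" --pt "0.05 0 0 0 7"

```text
time: 17.93
position: [0.4843, 0.0721, 0.2469]
ee_rot: [0.984, 0.139, 0.107, 0.03]
ft_force: [-0.2, 0.0, -1.6]
gripper_width: 0.69
finger_force: 86.7
```

```bash
python3 go.py .40 -.05 .3
```

```text
17.9333 [-0.879 -0.053  0.563  2.051  0.152  0.938 -1.681] [0.4843 0.0721 0.2469] tilt 12.76 az -7.4 psi 16.6
shift tool [-0.1026  0.0993 -0.0668]
```

step_arm --pt "0.05 -0.02 0.02 -0.013 0" --pt "0.05 -0.02 0.02 -0.013 0" --pt "0.05 -0.02 0.02 -0.013 0" --pt "0.05 -0.02 0.02 -0.013 0" --pt "0.05 -0.02 0.02 -0.013 0"

```text
time: 18.35
position: [0.4029, -0.0517, 0.2994]
ee_rot: [0.984, 0.142, 0.107, 0.03]
ft_force: [-0.4, -0.6, -0.9]
gripper_width: 0.692
finger_force: 86.5
```

```bash
python3 go.py .20 -.025 .3
```

```text
18.35 [-0.783 -0.366  0.583  2.118  0.301  1.135 -1.594] [ 0.4029 -0.0517  0.2994] tilt 12.76 az -7.3 psi 17.0
shift tool [-0.1823 -0.081  -0.0458]
```

step_arm --pt "0.05 -0.036 -0.016 -0.009 0" --pt "0.05 -0.036 -0.016 -0.009 0" --pt "0.05 -0.036 -0.016 -0.009 0" --pt "0.05 0 0 0 0" --pt "0.05 0 0 0 0"

```text
time: 18.77
position: [0.3239, -0.0438, 0.3026]
ee_rot: [0.984, 0.14, 0.11, 0.028]
ft_force: [1.1, 1.0, -1.8]
gripper_width: 0.696
finger_force: 87.1
```

```bash
python3 go.py .20 -.025 .3
```

```text
18.7667 [-0.448 -0.485  0.261  2.219  0.205  1.182 -1.549] [ 0.3239 -0.0438  0.3026] tilt 13.02 az -6.2 psi 16.7
shift tool [-0.1113 -0.0517 -0.0257]
```

step_arm --pt "0.05 -0.036 -0.016 -0.009 0" --pt "0.05 -0.036 -0.016 -0.009 0" --pt "0.05 -0.036 -0.016 -0.009 0" --pt "0.05 -0.036 -0.016 -0.009 0" --pt "0.05 0 0 0 0"

```text
time: 19.18
position: [0.2928, -0.0421, 0.3016]
ee_rot: [0.984, 0.141, 0.103, 0.028]
ft_force: [-0.5, 0.8, -2.6]
gripper_width: 0.693
finger_force: 87.1
```

```bash
python3 go.py .20 -.025 .3
```

```text
19.1833 [ 0.157 -0.489 -0.118  2.243 -0.043  1.172 -1.226] [ 0.2928 -0.0421  0.3016] tilt 12.25 az -6.8 psi 16.8
shift tool [-0.0825 -0.0418 -0.0184]
```

step_arm --pt "0.05 -0.036 -0.016 -0.009 0" --pt "0.05 -0.036 -0.016 -0.009 0" --pt "0.05 -0.036 -0.016 -0.009 0" --pt "0.05 -0.036 -0.016 -0.009 0" --pt "0.05 -0.036 -0.016 -0.009 0"

```text
time: 19.6
position: [0.2598, -0.0198, 0.2637]
ee_rot: [0.985, 0.162, 0.065, 0.013]
ft_force: [-0.1, 0.3, 0.2]
gripper_width: 0.691
finger_force: 87.3
```

```bash
python3 go.py .20 -.025 .3
```

```text
19.6 [ 0.233 -0.492 -0.212  2.313 -0.108  1.181 -1.171] [ 0.2598 -0.0198  0.2637] tilt 7.57 az -2.0 psi 18.9
shift tool [-0.0534 -0.0124 -0.0438]
```

step_arm --pt "0.05 -0.036 -0.014 -0.009 0" --pt "0.05 -0.036 -0.014 -0.009 0" --pt "0.05 -0.036 -0.014 -0.009 0" --pt "0.05 0 0 0 0" --pt "0.05 0 0 0 0"

```text
time: 20.02
position: [0.2385, -0.0261, 0.2475]
ee_rot: [0.988, 0.147, 0.041, 0.009]
ft_force: [0.3, 0.6, -1.4]
gripper_width: 0.69
finger_force: 87.4
```

```bash
python3 go.py .20 -.025 .3
```

```text
20.0167 [ 0.138 -0.492 -0.14   2.347 -0.066  1.2   -1.243] [ 0.2385 -0.0261  0.2475] tilt 4.82 az -3.8 psi 17.0
shift tool [-0.0323 -0.0106 -0.0555]
```

step_arm --pt "0.05 -0.036 -0.013 -0.006 0" --pt "0.05 -0.036 -0.013 -0.006 0" --pt "0.05 -0.036 -0.013 -0.006 0" --pt "0.05 -0.036 -0.013 -0.006 0" --pt "0.05 0 0 0 0"

```text
time: 20.43
position: [0.2081, -0.0252, 0.2254]
ee_rot: [0.99, 0.144, 0.007, -0.0]
ft_force: [0.3, -0.4, -2.3]
gripper_width: 0.693
finger_force: 87.4
```

```bash
python3 go.py .20 -.025 .3
```

```text
20.4333 [ 0.145 -0.493 -0.142  2.393 -0.074  1.223 -1.238] [ 0.2081 -0.0252  0.2254] tilt 0.86 az 9.6 psi 16.6
shift tool [-0.0066 -0.0024 -0.0748]
```

```bash
python3 go.py .4684 .3192 .25
```

```text
20.4333 [ 0.145 -0.493 -0.142  2.393 -0.074  1.223 -1.238] [ 0.2081 -0.0252  0.2254] tilt 0.86 az 9.6 psi 16.6
shift tool [ 0.348  -0.2559 -0.0199]
```

step_arm --pt "0.05 0.02 -0.015 -0.005 0" --pt "0.05 0.02 -0.015 -0.005 0" --pt "0.05 0.02 -0.015 -0.005 0" --pt "0.05 0.02 -0.015 -0.005 0" --pt "0.05 0.02 -0.015 -0.005 0"

```text
time: 20.85
position: [0.2835, 0.0801, 0.2532]
ee_rot: [0.989, 0.15, 0.009, -0.002]
ft_force: [0.8, -0.7, -1.7]
gripper_width: 0.691
finger_force: 87.5
```

step_arm --pt "0.05 0.024 -0.018 0 0" --pt "0.05 0.024 -0.018 0 0" --pt "0.05 0.024 -0.018 0 0" --pt "0.05 0.024 -0.018 0 0" --pt "0.05 0.024 -0.018 0 0"

```text
time: 21.27
position: [0.3716, 0.202, 0.2545]
ee_rot: [0.989, 0.15, 0.009, -0.001]
ft_force: [1.3, -0.0, -1.8]
gripper_width: 0.696
finger_force: 87.5
```

step_arm --pt "0.05 0.024 -0.018 0 0" --pt "0.05 0.024 -0.018 0 0" --pt "0.05 0.024 -0.018 0 0" --pt "0.05 0.024 -0.018 0 0" --pt "0.05 0 0 0 2.9"

```text
time: 21.68
position: [0.4435, 0.3032, 0.2551]
ee_rot: [0.992, 0.126, 0.009, -0.004]
ft_force: [-0.6, -0.0, -1.7]
gripper_width: 0.695
finger_force: 87.5
```

```bash
python3 go.py .4684 .3192 .25
```

```text
21.6833 [-0.097  0.211 -0.675  1.775  0.146  1.185 -2.132] [0.4435 0.3032 0.2551] tilt 1.14 az 33.0 psi 14.4
shift tool [ 0.028  -0.0093  0.0057]
```

step_arm --pt "0.05 0.014 -0.005 0 0.3" --pt "0.05 0.014 -0.004 0 0.3" --pt "0.05 0 0 0.025 0" --pt "0.05 0 0 0.03 0" --pt "0.05 0 0 0.03 0"

```text
time: 22.1
position: [0.4681, 0.3143, 0.17]
ee_rot: [0.993, 0.119, 0.009, -0.001]
ft_force: [0.8, -0.9, -1.9]
gripper_width: 0.697
finger_force: 87.7
```

step_arm --pt "0.05 0 0 0.03 0" --pt "0.05 0 0 0.02 0" --pt "0.05 0 0 0.01 0" --pt "0.05 0 0 0 0" --pt "0.05 0 0 0 0"

```text
time: 22.52
position: [0.4694, 0.3118, 0.1111]
ee_rot: [0.993, 0.117, 0.008, -0.001]
ft_force: [0.5, -0.2, -1.4]
gripper_width: 0.693
finger_force: 87.5
```

```bash
python3 go.py .4684 .3192 .0925
```

```text
22.5167 [-0.168  0.416 -0.623  1.871  0.308  0.934 -2.269] [0.4694 0.3118 0.1111] tilt 0.96 az 11.9 psi 13.4
shift tool [ 0.0005 -0.0074  0.0186]
```

step_arm --pt "0.05 0 -0.007 0 0" --pt "0.05 0 0 0.006 0" --pt "0.05 0 0 0.005 0" --pt "0.05 0 0 0.003 0" --pt "0.05 0 0 0.002 0"

```text
time: 22.93
position: [0.4688, 0.3153, 0.0946]
ee_rot: [0.993, 0.115, 0.008, -0.0]
ft_force: [-0.9, -0.1, 11.8]
gripper_width: 0.695
finger_force: 89.0
```

step_arm --pt "0.05 0 0 0.001 0" --pt "0.05 0 0 0.001 0" --pt "0.05 0 0 0 0" --pt "0.05 0 0 0 0" --pt "0.05 0 0 0 0"

```text
time: 23.35
position: [0.4691, 0.3155, 0.0945]
ee_rot: [0.993, 0.114, 0.008, -0.0]
ft_force: [-2.8, -2.0, 7.7]
gripper_width: 0.695
finger_force: 88.5
```

```bash
python3 go.py .4684 .3192 .0925
```

```text
23.35 [-0.183  0.441 -0.616  1.879  0.331  0.908 -2.298] [0.4691 0.3155 0.0945] tilt 0.96 az 6.7 psi 13.1
shift tool [ 0.0001 -0.0038  0.002 ]
```

The block is on the tray floor with light contact, so I'll release it.

step_arm --pt "0.057 0 0 0 0" --pt "0.06 0 0 0 0" --pt "0.063 0 0 0 0" --pt "0.066 0 0 0 0" --pt "0.07 0 0 0 0" --newtons 20

```text
time: 23.77
position: [0.4688, 0.3156, 0.0928]
ee_rot: [0.993, 0.115, 0.008, -0.001]
ft_force: [-0.5, -0.3, 0.2]
gripper_width: 0.818
finger_force: 0.0
```

step_arm --pt "0.075 0 0 0 0" --pt "0.08 0 0 0 0" --pt "0.08 0 0 0 0" --pt "0.08 0 0 -0.01 0" --pt "0.08 0 0 -0.02 0"

```text
time: 24.18
position: [0.4667, 0.3144, 0.1214]
ee_rot: [0.993, 0.115, 0.006, 0.001]
ft_force: [0.8, -0.4, 0.6]
gripper_width: 0.938
finger_force: 0.0
```

step_arm --pt "0.08 0 0 -0.03 0" --pt "0.08 0 0 -0.03 0" --pt "0.08 0 0 -0.03 0" --pt "0.08 0 0 -0.03 0" --pt "0.08 0 0 -0.02 0"

```text
time: 24.6
position: [0.4665, 0.3163, 0.2669]
ee_rot: [0.993, 0.115, 0.01, -0.002]
ft_force: [1.0, 0.7, 0.0]
gripper_width: 0.935
finger_force: 0.0
```

step_arm --pt "0.08 -0.02 -0.03 0 0" --pt "0.08 -0.02 -0.03 0 0" --pt "0.08 -0.02 -0.03 0 0" --pt "0.08 -0.02 -0.03 0 0" --pt "0.08 0 0 0 0"

```text
time: 25.02
position: [0.3527, 0.4203, 0.2631]
ee_rot: [0.993, 0.121, 0.007, -0.003]
ft_force: [-0.9, 0.3, 0.5]
gripper_width: 0.936
finger_force: 0.0
```

```bash
python3 - <<'E'
from h import *
s=manip.camera("scene")[:,:,::-1];t=manip.camera("top")[:,:,::-1]
c=lambda im,x,y:cv2.resize(np.clip(im[y:y+120,x:x+140]*1.6,0,255).astype(np.uint8),(400,343),interpolation=cv2.INTER_CUBIC)
cv2.imwrite("pics/c5.png",np.hstack([c(t,110,165),c(s,235,115)]))
E
```

```text
(no output)
```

View pics/c5.png

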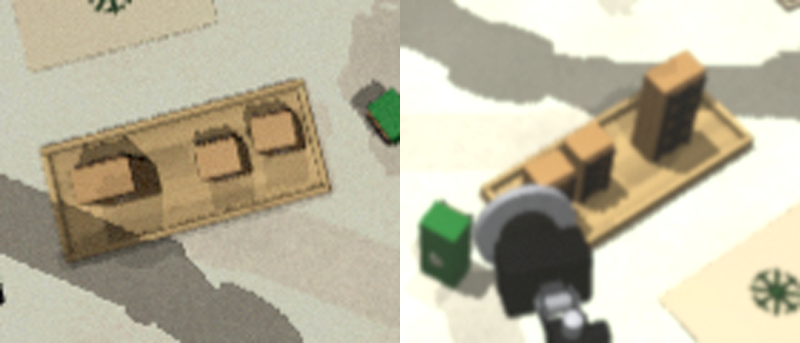

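The picture shows the block upright in the tray's empty half, at about (103,178) in the top tile. Its carving faces the same way as the two shorter blocks and nothing else has moved. I'm handing the job in.

```bash
python3 -c "
from h import *
print(plane(manip.calibration('top'),[[146,227.3]],.138));print(manip.finish_job())"
```

```text
[[0.47144582 0.31311235 0.138     ]]
the job is handed in; nothing more can be done
None
```

I showed the border block to the camera on all four sides in order, stood it in the tray's empty half with its carving turned like the others, let go and handed the job in at about 25 s; the hand-in gave no verdict, and the four holds relied on my lens pose estimate (tilt about 13°, 9–17° plausible).

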